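# Fit the keyed lapping disc to the bench flat-lap machine

## Robot

A 6-joint arm with a two-finger parallel gripper is mounted at the origin on the work surface. World frame = base frame: x ahead of the robot, y to its left, z up, the work surface at z = 0. Lengths are in mm, angles in rad, forces in N, time in s.
With the tool pointing down it reaches from about 350 to 975 mm from the base axis. Payload 7.1 kg.
Tool frame: the origin (TCP) lies at the very end of the fingers, on their centre line; the grasp point (between the pads) lies 19 mm behind it; z points along the fingers, y is the line along which they close (so a half turn about z gives the same grasp; the last joint's range is limited). The gripper opens to 88 mm and grips with 3 to 60 N. Pads are 20 mm wide; open, the fingers measure 115 mm over their backs; the gripper's body (75 mm by 178 mm) begins 61 mm behind the grasp point.
Start: joints at [-1.158, 0.423, 1.63, -0, 1.089, -0.019], TCP at [261.581, -567.609, 222.675] pointing down, gripper open.
Joint ranges: [-3, 3], [-0.9, 2.11], [0.09, 2.58], [-1.31, 4.45], [0.11, 2.69], [-2.54, 2.54]. Speed limits (rad/s): [2.39, 2.39, 3.01, 3.14, 3.14, 3.14].

## Interface

Orientations are given as a rotation vector (axis times angle).
In Python, from workcell import get_obs, get_image, job, models gives the robot as it stands.
- The arm moves only by the tool jog_arm, never from a script. Its argument "increments" is one flat list of numbers, 7 for each row, row after row: the turn, a rotation vector about the tool's x, y, z in degrees, then the shift along the tool's x, y, z in mm, then the opening in per cent of the stroke, from 0 (shut) to 100 (fully open). A call has 1 to 12 rows; each row shifts and turns the commanded pose from where the row before left it, along the tool's axes as they then stand; what a row does not reach is not made up. A row lasts 1/8 s, in which the tool goes at most 62.5 mm and 10.7 degrees, less where a joint would pass 70% of its speed; a pose out of reach is approached as far as the arm can. A call is refused whole if a number of a shift passes 62.5 or a number of a turn 10.7, either way. A call with a gripper value outside its range is refused whole. The fingers move at their own pace and stop on an object; the grip force is fixed at half the most. Time passes only in rows, so rows that do not move let the fingers close. It gives the time, the measured TCP pose, the force, the opening and the grip force at its end, in the units of the state.
- get_obs(): the state, without advancing time (a new reading comes with each control period).
- get_image(name): name is "scene" or "top" or "wrist"; returns a dict with "pixels" (384x512x3 uint8, blue, green, red), "depth" (384x512 float32, mm along the optical axis (not along the pixel's ray), 0 where there is no reading), "fx", "fy", "cx", "cy" (pixels), "cam_to_world" (4x4, takes a point from camera to world coordinates); the wrist camera has in their place "tool_from_camera" (4x4, takes a point from camera to tool coordinates, whose origin is the TCP and whose axes are the flange's). Camera axes: x right, y up, looking along -z (the intrinsics and any distortion apply to the point x, -y, -z); pixel columns grow to the right and rows downward; lengths in mm; the calibration is good to about 2 mm. A picture is of the moment at which its call begins: read the wrist's pose just before it.
- job.close_job(): hands the job in; it is judged then, once.
Trained networks look in the newest picture that a camera, given by its name, has taken for a name from the list of things; names that differ only in an ending like _2 or _b are one class to them, and where a whole thing is asked for, a point or a joint stands for the part that bears it (a point fixed in the world has none). Each returns a list of dicts, best first, with "p" (0 to 1); they miss things now and then, are a little off and sometimes report something else, mostly with a low value. They report only what shows in the picture. A call takes as long as a camera call. They do not tell look-alikes from the thing itself.
- models.look_for(target, camera): "centre" ([x, y, z] in mm, in world coordinates, good to about 4 mm: the middle of the surface that is visible of it).
- models.regions_of(target, camera): "region" (384x512 bool, what is visible of it).
The state is a dict: "t": time; "qpos": joint angles; "qvel": joint speeds; "joint_torque": joint torques, N m; "ee_pos": TCP position; "orientation": TCP orientation; "ft_force": force on the tool from outside, world axes, zero at the start; "moment": the same for the moment, N m; "width": finger opening in mm; "grasp_force": force on a finger pad.
Only numpy, scipy, OpenCV 4.12 (cv2) and the standard library are available. Lean on these libraries where they do the work, as an engineer would, in place of code of your own. Each camera call takes 0.05 s, during which the arm holds its last target. There are 200 camera calls.

## Task

Get the flat-lap machine ready: raise its clear guard (red pull bar) far enough that the stay drops into its notch and holds the guard up by itself, and let go. Then take the lapping disc from the wooden board, lower it over the spindle and turn it until its tab drops into the keyway and it sits flat, fully home on the flange. Leave the guard up, and leave the mug, bottle, saxophone neck and clamp nut standing where they are.

Things in the scene. Friction and masses are not known exactly. Their poses are not given: they have to be found in the camera images.
- machine: Bench flat-lap machine, fixed grey-green casting. Origin on the bench below the spindle axis; x from operator's side (red bar) to hinge side, z up. Footprint x -92..256, y -115..103 mm. Square pan x, y -80..80 mm, floor at z 30, wall tops at z 87.5; motor cover behind the hinge (x 140..256) 85 high. The clear guard flap lies over the pan.
- guard_hinge (a point): Middle of the guard's hinge axis, at x 125, y 0, z 92 mm of the machine and with the machine's axes; the hinge axis runs along the machine's y.
- guard_bar (a point): Middle of the guard's red round pull bar: 12 mm thick, 120 mm long, parallel to the hinge axis and 250 mm from it, 45 mm beyond the guard's front edge, on two 8 mm arms 55 mm either side of this point; 92 mm above the bench when shut. Moves and turns with the guard, which is 186 mm wide, 6 mm thick, 205 mm from hinge to front edge, 0.3 to 0.55 kg.
- guard (a joint): Guard angle in rad: 0 shut, grows as the red bar is lifted, 1.54 nearly upright at its stop. Hinge turns freely: the guard falls shut from any angle unless the stay has caught. Lifted past about 1.48 the stay's foot drops behind a step in its rail; the guard, lowered or let go from there, then rests by itself at about 1.44.
- stay_foot (a point): Brass foot, 8 mm thick, of the steel stay, a 135 mm strut on a pivot at the guard's side (machine's -y side, y -106 mm, 80 mm from the hinge). As the guard is lifted it slides by itself along a rail outside the pan wall and drops 6 mm into the notch about 115 mm from the hinge. The raised guard and stay keep over 80 mm clear of the spindle axis.
- spindle_seat (a point): On the spindle axis at the top of its 60 mm flange, 40 mm above the bench; z up, x towards the keyway. Above it: keyed seat 29.5 mm across, 20 mm high, top edge chamfered, one keyway 10 mm wide, open at the top, along this x; then a threaded stub 16 mm across up to 45 mm. Red marks point to the keyway, any direction. A brake holds the spindle (slips above 0.8 N m).
- board: Wooden board 340 x 340 x 12 mm fixed on the bench; origin at the centre of its underside, z up. Disc, mug, bottle and saxophone neck stand on it, each in any of its four quarters.
- lap: Lapping disc, 0.35 to 0.7 kg: plate 130 mm across, 10 thick, dark abrasive on top; round hub 48 mm across, top 40 above the underside. Origin centre of underside, z up. Through bore 33 mm; one tab along +x, 8 wide, reaching in to 9.8 mm from the axis, 8 to 18 above the underside, marked by red stripes on plate and hub. Off the keyway it stands on the seat, underside 12 mm above the flange.
- mug: Black mug, 76 mm across, 95 mm high, with a handle; bystander. Origin at the centre of its foot.
- oil_bottle: White key-oil bottle with green cap, 60 mm across, 190 mm high; bystander, easily knocked over. Origin at the centre of its foot.
- sax_neck: Curved brass saxophone neck with a cork end, about 125 x 70 mm, 30 mm high, lying flat; bystander. Origin at its middle, underneath.
- clamp_nut: Black knurled clamp nut of the spindle, 60 mm across, 27 mm high, lying on the motor cover; bystander (fitted later). Origin at the centre of its underside.
Things that resemble listed ones, but are neither listed nor needed, are in the scene too. Of the things like the lap, leave any that is green or turquoise; of the rest the smaller one is meant.

How it is judged (in metres and radians):
On the way:
1. the guard stands up by itself on its stay, let go by the robot (value of joint guard above 1.3 rad and contact force between each of the fingers, the arm and guard below 0.3 N), for 0.3 s.
At the end, for the whole second after the job is handed in: The guard stands up on its stay (angle above 1.3 rad); the disc is on the spindle, within 3 mm of its axis, its underside within 2.5 mm of the flange, level within 0.03 rad, at rest; mug, bottle, neck and nut upright within 20 mm of where they were (value of joint guard above 1.3 rad and horizontal distance between lap and spindle_seat below 0.003 m and z of lap in the frame of spindle_seat below 0.0025 m and angle between lap's own z axis and vertical below 0.03 rad and linear speed of lap below 0.01 m/s); the robot touches nothing.
It fails at once if the mug is shoved more than 20 mm or tipped over (distance of mug from where it was at the start of the episode above 0.02 m or angle between mug's own z axis and vertical above 0.35 rad).
It fails at once if the bottle is shoved more than 20 mm or tipped over (distance of oil_bottle from where it was at the start of the episode above 0.02 m or angle between oil_bottle's own z axis and vertical above 0.35 rad).
It fails at once if the saxophone neck is shoved more than 20 mm or tipped over (distance of sax_neck from where it was at the start of the episode above 0.02 m or angle between sax_neck's own z axis and vertical above 0.35 rad).
It fails at once if the clamp nut is shoved more than 20 mm or tipped over (distance of clamp_nut from where it was at the start of the episode above 0.02 m or angle between clamp_nut's own z axis and vertical above 0.35 rad).
It also fails if it takes over 66 s, if anything falls off the work surface, if the arm or the gripper's body presses on something with over 40 N, if the wrist force passes 120 N, or if a joint passes its speed limit or range.

## Working session

There is one attempt and no reset: what is moved stays moved. The work goes in short steps, Python scripts to look and compute and a tool call to move; the robot and the scene stay as the last step left them, time stands still between calls to the robot, and variables do not carry over. Pictures are saved under pics/ and viewed, at most 10 in all, crops included, and the job is handed in when it is done.

Besides the shell and the picture viewer there is one more tool, called after "Request:" in YAML: its name, and indented under it one key for each argument. jog_arm: Moves the arm, as the interface text tells. Its arguments: {"type":"object","properties":{"increments":{"type":"array"}},"required":["increments"]}

```bash
mkdir -p pics; ls; cat > h.py <<'E'
import numpy as np, cv2
from workcell import get_obs, get_image, job, models
from scipy.spatial.transform import Rotation as R
def world(im, obs=None):
    if "cam_to_world" in im: T=np.array(im["cam_to_world"])
    else:
        T=np.eye(4); T[:3,:3]=R.from_rotvec(obs["orientation"]).as_matrix(); T[:3,3]=obs["ee_pos"]
        T=T@np.array(im["tool_from_camera"])
    d=im["depth"]; v,u=np.mgrid[:d.shape[0],:d.shape[1]]
    P=np.stack([(u-im["cx"])/im["fx"]*d, -(v-im["cy"])/im["fy"]*d, -d],-1)
    return P@T[:3,:3].T+T[:3,3]
E
python3 - <<'E'
from h import *
a=get_image("top");b=get_image("scene")
cv2.imwrite("pics/top.png",a["pixels"]);cv2.imwrite("pics/scene.png",b["pixels"])
for n in ["machine","guard_bar","lap","mug","oil_bottle","sax_neck","clamp_nut","board","spindle_seat","stay_foot"]:
    for c in ["top","scene"]:
        print(n,c,[(np.round(r["centre"]).astype(int).tolist(),round(r["p"],2)) for r in models.look_for(n,c)][:4])
np.savez("top.npz",P=world(a),I=a["pixels"]);np.savez("scene.npz",P=world(b),I=b["pixels"])
print([k for k in a], get_obs())
E
```

```text
pics
machine top [([560, 264, 94], 0.73)]
machine scene [([603, 264, 98], 0.58)]
guard_bar top [([564, 221, 94], 0.74)]
guard_bar scene [([574, 222, 89], 0.56)]
lap top [([298, 182, 14], 0.93), ([198, -293, 14], 0.89), ([304, 384, 10], 0.76)]
lap scene [([316, 176, 15], 0.93), ([212, -294, 10], 0.86), ([514, -101, 21], 0.64), ([330, 386, 12], 0.58)]
mug top [([562, -336, 60], 0.7)]
mug scene [([580, -333, 73], 0.73)]
oil_bottle top [([633, -167, 139], 0.66), ([561, 222, 92], 0.65)]
oil_bottle scene [([664, -169, 127], 0.89)]
sax_neck top [([403, -241, 31], 0.64)]
sax_neck scene [([410, -242, 33], 0.95)]
clamp_nut top [([578, 410, 113], 0.65)]
clamp_nut scene [([588, 407, 113], 0.69)]
board top [([522, -222, 17], 0.75)]
board scene [([585, -230, 11], 0.68)]
spindle_seat top [([521, -221, 18], 0.38)]
spindle_seat scene []
stay_foot top [([667, 186, 96], 0.61), ([559, 260, 95], 0.5)]
stay_foot scene [([668, 175, 95], 0.72)]
['pixels', 'depth', 'fx', 'fy', 'cx', 'cy', 'cam_to_world'] {'t': 1.1, 'qpos': array([-1.15798568e+00,  4.23059103e-01,  1.62991606e+00,  9.35537136e-06,
        1.08859217e+00, -1.89902497e-02]), 'qvel': array([-0.00153282,  0.00043215, -0.00019357, -0.00027197,  0.00046   ,
       -0.00172027]), 'joint_torque': array([ 5.18025354e-04, -5.44590998e+01, -2.74047500e+01,  6.45307219e-02,
        1.67954288e-02, -1.16659783e-05]), 'ee_pos': array([ 261.59022726, -567.60098131,  222.69429528]), 'orientation': array([3.06863588e+00, 6.73002528e-01, 2.05489875e-05]), 'ft_force': array([-0.33859076,  0.16265494,  0.36038941]), 'moment': array([ 0.01081751,  0.04738676, -0.04820658]), 'grasp_force': 0.0, 'width': 87.58137963805535}
```

View pics/top.png

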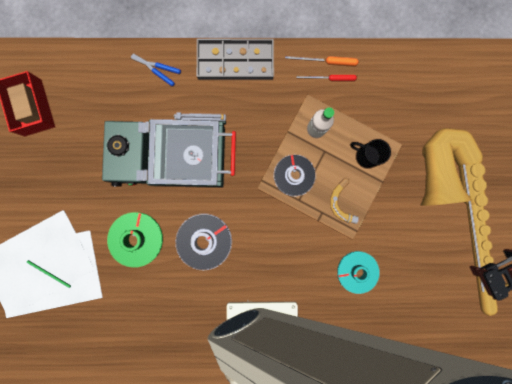

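View pics/scene.png

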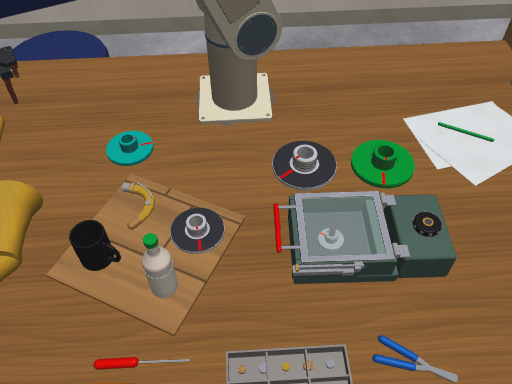

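The top picture shows the guard's red bar at (234,154), the spindle at (193,155), and the target lap on the board at (295,175). The large dark disc at (203,242) and the green and turquoise discs are look-alikes. In the scene picture the bar is at (278,228) and the lap at (198,230).

```bash
python3 - <<'E'
from h import *
for n,roi in [("top",(125,190,225,242)),("scene",(200,255,270,286))]:
    z=np.load(n+".npz");P,I=z["P"],z["I"].astype(int)
    red=(I[...,2]>130)&(I[...,1]<90)&(I[...,0]<90)
    m=np.zeros_like(red);m[roi[0]:roi[1],roi[2]:roi[3]]=1
    Q=P[m&red];Q=Q[Q[:,2]>80]
    print(n,"bar",len(Q),np.median(Q,0).round(1),Q.min(0).round(),Q.max(0).round())
    if len(Q)>5: 
        c=Q-Q.mean(0);print("dir",np.linalg.svd(c[:,:2])[2][0].round(3))
    # lap plate on the board
    m=(abs(P[...,0]-520)<90)&(abs(P[...,1]+101)<90)&(abs(P[...,2]-22)<5)&(I.max(-1)<90)
    Q=P[m];(c,r,_)=(None,)*3 if len(Q)<5 else (*cv2.minEnclosingCircle(Q[:,:2].astype(np.float32)),0)
    print("lap",c,r,np.median(Q,0).round(1))
    m=(abs(P[...,0]-520)<70)&(abs(P[...,1]+101)<70)&red
    print("stripe",P[m].round(0).tolist()[:12])
E
```

```text
top bar 178 [558.6  84.   97.6] [495.  78.  91.] [624.  93. 104.]
dir [-1.     0.015]
lap (502.7230529785156, -103.54828643798828) 61.963584899902344 [ 501.8 -107.7   22.8]
stripe [[571.0, -34.0, -1.0], [564.0, -95.0, 23.0], [561.0, -92.0, 24.0], [561.0, -95.0, 25.0], [561.0, -98.0, 23.0], [558.0, -92.0, 26.0], [558.0, -95.0, 23.0], [558.0, -98.0, 23.0], [555.0, -92.0, 25.0], [555.0, -95.0, 22.0], [555.0, -98.0, 23.0], [552.0, -92.0, 24.0]]
scene bar 236 [567.4  83.4  96.8] [495.   8.  92.] [1194.   91.  986.]
dir [ 0.997 -0.078]
lap (502.6689453125, -101.222412109375) 66.22250366210938 [ 511.5 -104.3   21.6]
stripe [[521.0, -102.0, 51.0], [522.0, -99.0, 53.0], [524.0, -102.0, 51.0], [526.0, -99.0, 54.0], [537.0, -99.0, 25.0], [535.0, -97.0, 23.0], [536.0, -100.0, 20.0], [538.0, -97.0, 22.0], [538.0, -95.0, 22.0], [540.0, -100.0, 22.0], [540.0, -97.0, 21.0], [539.0, -95.0, 19.0]]
```

Request:
jog_arm:
  increments: [0, 0, 8.5, 0, 0, 0, 100, 0, 0, 8.5, 0, 0, 0, 100, 0, 0, 8.5, 0, 0, 0, 100, 0, 0, 0, 20.5, -47, 0, 100, 0, 0, 0, 20.5, -47, 0, 100, 0, 0, 0, 20.5, -47, 0, 100, 0, 0, 0, 20.5, -47, 0, 100, 0, 0, 0, 20.5, -47, 0, 100, 0, 0, 0, 20.5, -47, 0, 100, 0, 0, 0, 20.5, -47, 0, 100, 0, 0, 0, 20.5, -47, 0, 100, 0, 0, 0, 20.5, -47, 0, 100]

```text
t: 2.6
ee_pos: [452.3, -145.6, 223.0]
orientation: [3.141, -0.021, 0.001]
ft_force: [1.3, -0.1, 0.0]
width: 87.8
grasp_force: 0.0
```

Request:
jog_arm:
  increments: [0, 0, 0, 20.5, -47, 0, 100, 0, 0, 0, 20.5, -47, 0, 100, 0, 0, 0, 20.5, -47, 0, 100, 0, 0, 0, 20.5, -47, 0, 100, 0, 0, 0, 20.5, -47, 0, 100, 0, 0, 0, 0, 0, 0, 100]

```text
t: 3.35
ee_pos: [558.4, 89.3, 222.7]
orientation: [-3.141, 0.015, -0.002]
ft_force: [0.6, 0.2, -1.1]
width: 87.9
grasp_force: 0.0
```

```bash
cat >> h.py <<'E'
def wrist(name=None):
    o=get_obs(); im=get_image("wrist"); P=world(im,o)
    if name: cv2.imwrite("pics/%s.png"%name,im["pixels"]); np.savez(name+".npz",P=P,I=im["pixels"])
    return o,P,im["pixels"].astype(int)
def redmask(I): return (I[...,2]>110)&(I[...,1]<0.5*I[...,2])&(I[...,0]<0.5*I[...,2])
E
python3 - <<'E'
from h import *
o,P,I=wrist("w1")
print(o["t"],o["ee_pos"].round(1),o["orientation"].round(3),o["qpos"].round(2))
m=redmask(I)&(P[...,2]>85)&(P[...,2]<110); Q=P[m]
print(len(Q),np.median(Q,0).round(1),np.percentile(Q,[1,99],0).round(1))
c=Q-Q.mean(0);print(np.linalg.svd(c[:,:2],full_matrices=False)[2][0].round(4))
E
```

```text
3.35 [558.4  89.3 222.7] [-3.141e+00  1.500e-02 -2.000e-03] [0.14 0.34 1.76 0.   1.04 1.72]
1175 [564.9  82.2  97.7] [[497.3  75.7  93.5]
 [622.5  88.2  99.8]]
[-0.9997  0.0263]
```

View pics/w1.png

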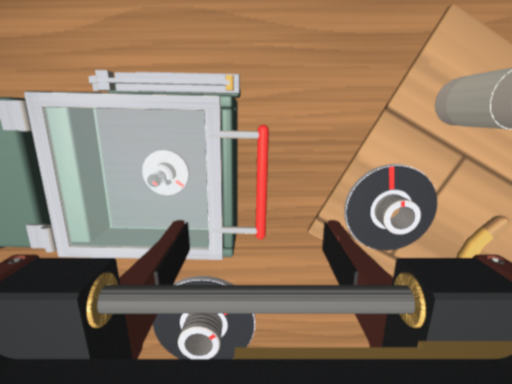

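The wrist picture shows the red bar at (263,180), the spindle at (165,172) with a red mark near (180,183), and the lap at (392,207) with its stripe pointing up. I'll narrow the fingers, then go down over the bar.

Request:
jog_arm:
  increments: [0, 0, 1, 1.5, 7, 0, 26, 0, 0, 0, 0, 0, 0, 26, 0, 0, 0, 0, 0, 10, 26, 0, 0, 0, 0, 0, 23, 26, 0, 0, 0, 0, 0, 23, 26, 0, 0, 0, 0, 0, 23, 26, 0, 0, 0, 0, 0, 23, 26, 0, 0, 0, 0, 0, 23, 26, 0, 0, 0, 0, 0, 21, 26, 0, 0, 0, 0, 0, 0, 26, 0, 0, 0, 0, 0, 0, 0, 0, 0, 0, 0, 0, 0, 0]

```text
t: 4.9
ee_pos: [558.5, 82.8, 77.4]
orientation: [-3.136, 0.052, -0.0]
ft_force: [-2.1, 20.4, -2.8]
width: 11.2
grasp_force: 30.0
```

Request:
jog_arm:
  increments: [0, 0, 0, 0, 0, 0, 0, 0, 0, 0, 0, 0, 0, 0]

```text
t: 5.15
ee_pos: [558.6, 82.8, 77.5]
orientation: [-3.137, 0.05, -0.001]
ft_force: [-3.5, 19.1, -2.4]
width: 11.2
grasp_force: 30.0
```

```bash
python3 -c "
import numpy as np
t=np.r_[np.linspace(0,1.515,19)]
print(np.round(-250*np.diff(-np.cos(t)),1),np.round(-250*np.diff(np.sin(t)),1), 334-250*np.cos(1.515),77+250*np.sin(1.515))"
```

```text
[ -0.9  -2.6  -4.4  -6.1  -7.8  -9.4 -10.9 -12.4 -13.8 -15.1 -16.3 -17.3
 -18.3 -19.1 -19.8 -20.3 -20.7 -20.9] [-21.  -20.9 -20.6 -20.1 -19.5 -18.8 -18.  -17.  -15.9 -14.7 -13.3 -11.9
 -10.4  -8.9  -7.2  -5.5  -3.8  -2.1] 320.0581549581794 326.61094718948095
```

Request:
jog_arm:
  increments: [0, 0, 0, 0, -2, -21, 0, 0, 0, 0, 0, -3, -21, 0, 0, 0, 0, 0, -4.5, -20.5, 0, 0, 0, 0, 0, -6, -20, 0, 0, 0, 0, 0, -8, -19.5, 0, 0, 0, 0, 0, -9.5, -19, 0, 0, 0, 0, 0, -11, -18, 0, 0, 0, 0, 0, -12.5, -17, 0, 0, 0, 0, 0, -14, -16, 0]

```text
t: 6.28
ee_pos: [560.4, 153.4, 248.2]
orientation: [-3.136, 0.048, 0.0]
ft_force: [5.9, 18.1, -22.0]
width: 11.6
grasp_force: 30.0
```

Request:
jog_arm:
  increments: [0, 0, 0, 0, -16, -14, 0, 0, 0, 0, 0, -17.5, -13, 0, 0, 0, 0, 0, -17.5, -12, 0, 0, 0, 0, 0, -18.5, -10.5, 0, 0, 0, 0, 0, -19, -9, 0, 0, 0, 0, 0, -20, -7, 0]

```text
t: 7.02
ee_pos: [563.8, 259.1, 315.5]
orientation: [3.14, -0.048, -0.001]
ft_force: [-3.5, -1.3, -1.1]
width: 11.4
grasp_force: 30.0
```

Request:
jog_arm:
  increments: [0, 0, 0, 0, -20.5, -5.5, 0, 0, 0, 0, 0, -20.5, -4, 0, 0, 0, 0, 0, -20, -2, 0, 0, 0, 0, 0, 0, 0, 0]

```text
t: 7.52
ee_pos: [566.6, 321.4, 326.7]
orientation: [-3.14, 0.046, -0.003]
ft_force: [-1.9, -1.0, 6.3]
width: 11.0
grasp_force: 30.0
```

Request:
jog_arm:
  increments: [0, 0, 0, 0, -3, 0, 0, 0, 0, 0, 0, 0, 0, 0, 0, 0, 0, 0, 5, 0, 0, 0, 0, 0, 0, 5, 0, 0, 0, 0, 0, 0, 5, 0.5, 0, 0, 0, 0, 0, 3, 0.5, 0, 0, 0, 0, 0, 0, 0, 0]

```text
t: 8.4
ee_pos: [566.2, 304.1, 325.2]
orientation: [-3.141, 0.049, -0.002]
ft_force: [-0.5, 0.3, 5.8]
width: 11.4
grasp_force: 30.0
```

Request:
jog_arm:
  increments: [0, 0, 0, 0, 3, 0, 0, 0, 0, 0, 0, 0, 0, 0]

```text
t: 8.65
ee_pos: [566.1, 301.0, 324.7]
orientation: [-3.141, 0.049, -0.002]
ft_force: [2.1, 0.3, 3.6]
width: 11.1
grasp_force: 30.0
```

Request:
jog_arm:
  increments: [0, 0, 0, 0, 4, 0.5, 0, 0, 0, 0, 0, 0, 0, 0]

```text
t: 8.9
ee_pos: [565.9, 297.9, 324.3]
orientation: [-3.139, 0.049, -0.002]
ft_force: [3.1, 3.6, 3.2]
width: 10.8
grasp_force: 30.0
```

```bash
python3 - <<'E'
from h import *
b=get_image("scene");P=world(b);I=b["pixels"].astype(int)
cv2.imwrite("pics/s2.png",cv2.resize(b["pixels"][120:310,250:470],None,fx=3,fy=3,interpolation=cv2.INTER_CUBIC))
Q=P[redmask(I)&(P[...,2]>300)&(P[...,2]<370)&(abs(P[...,1]-310)<60)];print(len(Q),np.median(Q,0),Q.min(0),Q.max(0))
for r in models.look_for("stay_foot","scene"): print(r)
E
```

```text
173 [602.28213798 296.1610133  344.63362027] [556.19719682 290.84226431 328.48431562] [633.44939567 309.41038916 358.40448678]
{'centre': [672.2, 266.0, 129.7], 'p': 0.87}
```

View pics/s2.png

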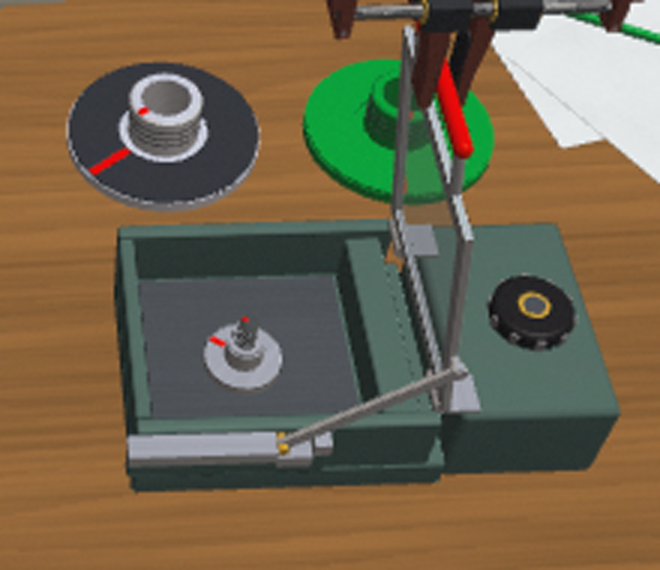

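The scene crop shows the guard almost upright and the stay's brass foot at (285,445), by the rail step. I'll loosen the fingers while keeping the bar between them, to test whether the stay holds it.

Request:
jog_arm:
  increments: [0, 0, 0, 0, 0, 0, 30, 0, 0, 0, 0, 0, 0, 30, 0, 0, 0, 0, 0, 0, 30, 0, 0, 0, 0, 0, 0, 30, 0, 0, 0, 0, 0, 0, 30]

```text
t: 9.62
ee_pos: [565.3, 297.3, 324.1]
orientation: [3.141, -0.048, -0.0]
ft_force: [-0.7, 0.3, 0.2]
width: 26.6
grasp_force: 0.0
```

```bash
python3 - <<'E'
from h import *
o,Pw,Iw=wrist()
b=get_image("scene");P=world(b);I=b["pixels"].astype(int)
Q=P[redmask(I)&(P[...,2]>300)&(P[...,2]<370)&(abs(P[...,1]-310)<60)];print(len(Q),np.median(Q,0),Q.min(0),Q.max(0))
for r in models.look_for("stay_foot","scene"): print(r)
Q=Pw[redmask(Iw)&(Pw[...,2]>300)&(Pw[...,2]<370)];print(len(Q),Q.min(0),Q.max(0))if len(Q) else 0
E
```

```text
221 [591.28573848 297.49350645 344.69491837] [534.39621455 290.99200742 329.48483098] [633.57832976 310.29850371 348.37339098]
{'centre': [669.6, 267.1, 132.6], 'p': 0.6}
3286 [501.07742103 290.68239016 340.21530114] [630.60866549 305.26272826 347.92831688]
```

Request:
jog_arm:
  increments: [0, 0, 0, 0, 0, -12, 30, 0, 0, 0, 0, 0, -20, 30, 0, 0, 0, 0, 0, -23, 30, 0, 0, 0, 0, 35, 0, 30, 0, 0, 0, 0, 45, 0, 60, 0, 0, 0, -20, 45, 20, 100, 0, 0, 0, -20, 0, 20, 100, 0, 0, 0, 0, 0, 0, 100]

```text
t: 10.78
ee_pos: [520.4, 173.1, 339.1]
orientation: [3.141, -0.049, -0.002]
ft_force: [-0.1, -0.6, -0.2]
width: 62.6
grasp_force: 0.0
```

```bash
python3 - <<'E'
from h import *
o,P,I=wrist("w2")
print(o["t"],o["ee_pos"].round(1),o["orientation"].round(3))
m=(abs(P[...,0]-562)<60)&(abs(P[...,1]-206)<60)&(P[...,2]<92)&(P[...,2]>33)
v,u=np.where(m);print("roi",u.min(),u.max(),v.min(),v.max())
f=m&(abs(P[...,2]-40)<4)&(np.ptp(I,axis=-1)<40)
Q=P[f];print(len(Q),Q.mean(0).round(1),cv2.minEnclosingCircle(Q[:,:2].astype(np.float32)))
q=P[m&redmask(I)];print("red",len(q));
for lo,hi in((33,48),(48,70),(70,92)):
    s=q[(q[:,2]>lo)&(q[:,2]<hi)]; print(lo,len(s),s.mean(0).round(1) if len(s) else 0, s.min(0).round() if len(s) else 0,s.max(0).round() if len(s) else 0)
t=P[m&(P[...,2]>80)];print("stub",len(t),t.mean(0).round(1) if len(t) else 0)
cv2.imwrite("pics/w2c.png",cv2.resize(I[v.min():v.max(),u.min():u.max()].astype(np.uint8),None,fx=4,fy=4,interpolation=cv2.INTER_CUBIC)[:600,:800])
E
```

```text
10.775 [520.4 173.1 339.1] [ 3.141e+00 -4.900e-02 -2.000e-03]
roi 198 270 98 171
709 [563.6 207.   40.7] ((562.1460571289062, 206.77345275878906), 29.753585815429688)
red 3
33 0 0 0 0
48 0 0 0 0
70 3 [560.3 204.   86.5] [559. 203.  86.] [561. 205.  87.]
stub 92 [562.2 206.7  83.7]
```

View pics/w2c.png

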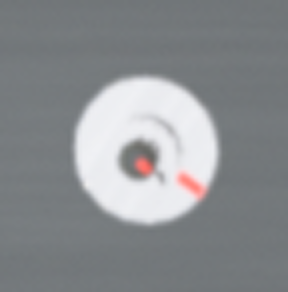

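The crop shows the spindle flange centred at (147,150), with its red mark at (190,184), towards the lower right (world -x, -y). I'll work out the angle from the depth data.

```bash
python3 - <<'E'
from h import *
z=np.load("w2.npz");P,I=z["P"],z["I"].astype(int)
m=(abs(P[...,0]-562)<34)&(abs(P[...,1]-206.8)<34)&(I[...,2]-I[...,1]>50)
q=P[m];s=q[q[:,2]<48];c=np.array([562.2,206.8])
print(len(s),s.round(0).tolist()); d=s[:,:2].mean(0)-c;print("key",np.degrees(np.arctan2(d[1],d[0])))
t=q[q[:,2]>75];d=t[:,:2].mean(0)-c;print("stub mark",len(t),d,np.degrees(np.arctan2(d[1],d[0])))
z=np.load("w1.npz");P,I=z["P"],z["I"].astype(int)
m=(abs(P[...,0]-510)<75)&(abs(P[...,1]+102)<75)&(abs(P[...,2]-22)<4)
L=P[m&(I.max(-1)<90)];c=cv2.minEnclosingCircle(L[:,:2].astype(np.float32));print(c,L.mean(0))
r=P[m&redmask(I)];print(len(r),r.mean(0)); l=np.linalg.svd(r[:,:2]-r[:,:2].mean(0),full_matrices=False)[2][0];print(l)
d=r[:,:2].mean(0)-c[0];print(np.degrees(np.arctan2(d[1],d[0])))
h=P[(abs(P[...,0]-510)<50)&(abs(P[...,1]+102)<50)&(P[...,2]>49)&(P[...,2]<56)];print("hub",len(h),cv2.minEnclosingCircle(h[:,:2].astype(np.float32)))
E
```

```text
27 [[553.0, 192.0, 41.0], [553.0, 190.0, 40.0], [551.0, 194.0, 42.0], [551.0, 192.0, 41.0], [551.0, 191.0, 41.0], [551.0, 189.0, 40.0], [550.0, 194.0, 41.0], [550.0, 192.0, 42.0], [550.0, 191.0, 42.0], [549.0, 189.0, 41.0], [549.0, 187.0, 41.0], [549.0, 186.0, 40.0], [548.0, 192.0, 42.0], [548.0, 191.0, 40.0], [548.0, 189.0, 41.0], [548.0, 187.0, 42.0], [548.0, 186.0, 42.0], [548.0, 184.0, 40.0], [546.0, 189.0, 41.0], [546.0, 187.0, 41.0], [546.0, 186.0, 42.0], [546.0, 184.0, 41.0], [546.0, 182.0, 39.0], [545.0, 187.0, 42.0], [544.0, 186.0, 41.0], [544.0, 184.0, 42.0], [543.0, 186.0, 41.0]]
key -127.31292341032211
stub mark 28 [-4.09618026 10.59146505] 111.1436543317098
((502.0223388671875, -104.65850067138672), 63.320926666259766) [ 505.58137376 -102.04159807   22.87581822]
129 [549.45272938 -98.50701508  23.32982359]
[-0.99117315 -0.13257371]
7.389727972588543
hub 592 ((501.63232421875, -104.84073638916016), 24.76806640625)
```

Request:
jog_arm:
  increments: [0, 0, 0, -1.5, 40, 24, 100, 0, 0, 0, -1.5, 40, 24, 100, 0, 0, 0, -1.5, 40, 24, 100, 0, 0, 0, -1.5, 40, 24, 100, 0, 0, 0, -1.5, 40, 24, 100, 0, 0, 0, -1.5, 40, 24, 100, 0, 0, 0, -1, 38, 24, 100, 0, 0, -10.25, 0, 0, 0, 100, 0, 0, -10.25, 0, 0, 0, 100, 0, 0, -10.25, 0, 0, 0, 100, 0, 0, -10.25, 0, 0, 0, 100, 0, 0, -10.25, 0, 0, 0, 100]

```text
t: 12.32
ee_pos: [505.6, -104.1, 172.4]
orientation: [2.847, 1.324, 0.003]
ft_force: [-0.2, 0.1, -0.1]
width: 87.3
grasp_force: 0.0
```

Request:
jog_arm:
  increments: [0, 0, -10.25, 0, 0, 0, 100, 0, 0, -10.25, 0, 0, 0, 100, 0, 0, -10.25, 0, 0, 0, 100, 0, 0, -10.25, 0, 0, 0, 100, 0, 0, -10.25, 0, 0, 0, 100, 0, 0, -10.25, 0, 0, 0, 100, 0, 0, -10.25, 0, 0, 0, 100, 0, 0, -10.25, 0, 0, 0, 100, 0, 0, -10.25, 0, 0, 0, 100, 0, 0, -10.25, 0, 0, 0, 100, 0, 0, -10.25, 0, 0, 0, 100, 0, 0, -10.25, 0, 0, 0, 100]

```text
t: 13.82
ee_pos: [505.6, -104.1, 172.4]
orientation: [0.195, 3.133, -0.001]
ft_force: [1.2, -0.3, -0.7]
width: 87.8
grasp_force: 0.0
```

Request:
jog_arm:
  increments: [0, 0, -10.25, 0, 0, 0, 100, 0, 0, -10.25, 0, 0, 0, 100, 0, 0, -10.25, 0, 0, 0, 100, 0, 0, 0, 0, 0, 0, 100, 0, 0, 0, 0, 0, 0, 100]

```text
t: 14.45
ee_pos: [504.2, -103.9, 171.7]
orientation: [-0.628, 3.077, -0.001]
ft_force: [0.3, -0.3, -0.1]
width: 88.1
grasp_force: 0.0
```

```bash
python3 - <<'E'
from h import *
o,P,I=wrist("w3")
M=R.from_rotvec(o["orientation"]).as_matrix()
print(o["t"],o["ee_pos"].round(1),"psi",np.degrees(np.arctan2(M[1,0],M[0,0])),M[:,2],o["qpos"].round(2))
C=np.array([502,-104.8])
g=np.hypot(P[...,0]-C[0],P[...,1]-C[1])
for lo,hi in((18,28),(48,56)):
    m=(g<70)&(P[...,2]>lo)&(P[...,2]<hi);Q=P[m];r=P[m&redmask(I)]
    print(lo,len(Q),cv2.minEnclosingCircle(Q[:,:2].astype(np.float32)) if len(Q) else 0,"red",len(r))
    if len(r)>4:
        d=r[:,:2].mean(0)-C;l=np.linalg.svd(r[:,:2]-r[:,:2].mean(0),full_matrices=False)[2][0]
        print(r.mean(0).round(1),np.degrees(np.arctan2(d[1],d[0])),np.degrees(np.arctan(l[1]/l[0])))
E
```

```text
14.45 [ 504.2 -103.9  171.7] psi -156.93305088367242 [ 1.24046684e-03 -3.13496536e-04 -9.99999181e-01] [-0.23  0.33  1.91 -0.    0.9  -2.2 ]
18 7537 ((502.5573425292969, -104.80303192138672), 65.12290954589844) red 121
[549.9 -97.9  23. ] 8.190188168543743 8.279654133607545
48 839 ((502.21136474609375, -104.80657196044922), 24.133670806884766) red 16
[ 522.1 -102.    53.1] 8.025515736983815 3.646732094381007
```

View pics/w3.png

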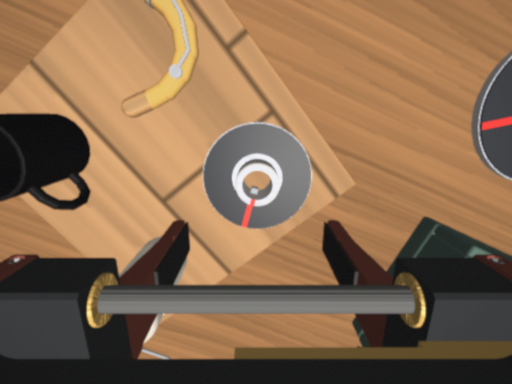

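The lap is at (256,175) in this picture, with its stripe running to (248,213). The mug, sax neck and bottle are all clear of the grasp. Next I go down and grip the hub.

Request:
jog_arm:
  increments: [0, 0, 0, 2, 0, 0, 100, 0, 0, 0, 0, 0, 30, 100, 0, 0, 0, 0, 0, 30, 100, 0, 0, 0, 0, 0, 30, 100, 0, 0, 0, 0, 0, 30, 100, 0, 0, 0, 0, 0, 17, 100, 0, 0, 0, 0, 0, 8, 100, 0, 0, 0, 0, 0, 0, 100, 0, 0, 0, 0, 0, 0, 40, 0, 0, 0, 0, 0, 0, 40, 0, 0, 0, 0, 0, 0, 40, 0, 0, 0, 0, 0, 0, 40]

```text
t: 16.0
ee_pos: [501.3, -104.7, 26.4]
orientation: [-0.633, 3.077, -0.0]
ft_force: [0.0, 0.6, 0.3]
width: 51.3
grasp_force: 0.0
```

Request:
jog_arm:
  increments: [0, 0, 0, 0, 0, 0, 0, 0, 0, 0, 0, 0, 0, 0, 0, 0, 0, 0, 0, 0, 0, 0, 0, 0, 0, 0, 0, 0, 0, 0, 0, 0, 0, -10, 0, 0, 0, 0, 0, 0, -20, 0, 0, 0, 0, 0, 0, -25, 0, 0, 0, 0, 0, 0, -25, 0, 0, 0, 0, 0, 0, -25, 0, 0, 0, 0, 0, 0, 0, 0]

```text
t: 17.25
ee_pos: [502.2, -105.0, 132.6]
orientation: [-0.632, 3.074, -0.002]
ft_force: [0.5, -0.7, -5.5]
width: 46.6
grasp_force: 30.0
```

Request:
jog_arm:
  increments: [0, 0, 0, -22, 33, 0, 0, 0, 0, 0, -22, 33, 0, 0, 0, 0, 0, -22, 33, 0, 0, 0, 0, 0, -22, 33, 0, 0, 0, 0, 0, -22, 33, 0, 0, 0, 0, 9.5, 0, 0, 0, 0, 0, 0, 9, 0, 0, 0, 0, 0, 0, 9, 0, 0, 0, 0, 0, 0, 9, 0, 0, 0, 0, 0, 0, 9, 0, 0, 0, 0, 0, 0, 9, 0, 0, 0, 0, 0, 0, 9, 0, 0, 0, 0]

```text
t: 18.75
ee_pos: [536.0, 90.1, 129.5]
orientation: [-1.088, -2.945, 0.002]
ft_force: [-0.0, 0.4, -5.5]
width: 47.5
grasp_force: 30.0
```

Request:
jog_arm:
  increments: [0, 0, 9, 0, 0, 0, 0, 0, 0, 9, 0, 0, 0, 0, 0, 0, 9, 0, 0, 0, 0, 0, 0, 9, 0, 0, 0, 0, 0, 0, 9, 0, 0, 0, 0, 0, 0, 9, 0, 0, 0, 0, 0, 0, 9, 0, 0, 0, 0, 0, 0, 9, 0, 0, 0, 0, 0, 0, 0, 0, 0, 0, 0, 0, 0, 0, 0, 0, 0, 0]

```text
t: 20.0
ee_pos: [536.6, 90.2, 130.4]
orientation: [-2.605, -1.754, 0.002]
ft_force: [0.3, 0.2, -5.3]
width: 46.8
grasp_force: 30.0
```

```bash
cat >> h.py <<'E'
def plan(tx,ty):
    o=get_obs();M=R.from_rotvec(o["orientation"]).as_matrix();d=np.array([tx,ty,o["ee_pos"][2]])-o["ee_pos"]
    print(o["t"],o["ee_pos"].round(1),"psi",np.degrees(np.arctan2(M[1,0],M[0,0])).round(2),"tilt",M[:2,2].round(4),"q",o["qpos"].round(2),"shift",(M.T@d).round(1),o["ft_force"].round(1),o["width"])
E
python3 - <<'E'
from h import *
plan(562.2,206.8)
o,P,I=wrist("w4")
C=o["ee_pos"][:2];u0=o["ee_pos"][2]-14.4
g=np.hypot(P[...,0]-C[0],P[...,1]-C[1]);m=(g<72)&(abs(P[...,2]-u0-10)<6)
Q=P[m];c,rad=cv2.minEnclosingCircle(Q[:,:2].astype(np.float32));print("disc",c,rad,len(Q),np.median(Q[:,2]))
r=P[m&redmask(I)];
if len(r): d=r[:,:2].mean(0)-C;print(len(r),r.mean(0),np.degrees(np.arctan2(d[1],d[0])))
E
```

```text
20.0 [536.6  90.2 130.4] psi 67.91 tilt [-0.0014 -0.0002] q [ 0.14  0.43  1.87 -0.    0.84  0.53] shift [ 1.176e+02 -2.010e+01 -1.000e-01] [ 0.3  0.2 -5.3] 46.84581866937754
disc (536.892578125, 89.53681182861328) 65.16909790039062 15080 126.57368356839801
```

View pics/w4.png

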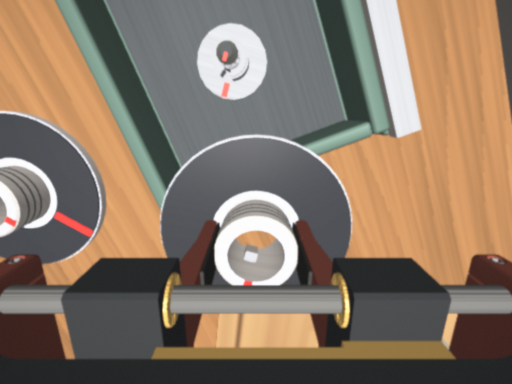

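The picture shows the disc gripped by its hub, with hub stripe at (249,284) and tab at (250,257). The spindle is at (231,60) with its key mark at (226,90). I'll measure the spindle and the stripe again from this view.

```bash
python3 - <<'E'
from h import *
z=np.load("w4.npz");P,I=z["P"],z["I"].astype(int)
C=np.array([562.2,206.8]);g=np.hypot(P[...,0]-C[0],P[...,1]-C[1])
f=(g<36)&(abs(P[...,2]-40)<4)&(I.min(-1)>140);c,r=cv2.minEnclosingCircle(P[f][:,:2].astype(np.float32));print("flange",c,r)
s=P[(g<14)&(P[...,2]>82)&(P[...,2]<90)];print("stub top",s.mean(0),s.min(0),s.max(0))
red=I[...,2]-np.maximum(I[...,1],I[...,0])>50
q=P[red&(g<36)&(abs(P[...,2]-40)<5)];d=q[:,:2].mean(0)-c;print("key",len(q),np.degrees(np.arctan2(d[1],d[0])))
m=red.copy();m[:275]=0;m[300:]=0;m[:,:220]=0;m[:,290:]=0
v,u=np.where(m);q=P[m];print("hub red",len(q),q.mean(0) if len(q) else 0)
h=(np.hypot(P[...,0]-536.8,P[...,1]-89.8)<30)&(P[...,2]>148);k=P[h];ch,rh=cv2.minEnclosingCircle(k[:,:2].astype(np.float32));print("hub",ch,rh,np.median(k[:,2]))
d=np.median(q[:,:2],0)-ch;print(d,np.degrees(np.arctan2(d[1],d[0])))
E
```

```text
flange (562.2468872070312, 206.7557830810547) 29.938064575195312
stub top [562.24689248 206.28546935  84.40998539] [555.00793826 199.05002554  82.02404831] [569.60821332 213.9164713   87.47955904]
key 88 -127.60906512611881
hub red 45 [530.07096205  83.43957493 170.31181118]
hub (537.4390258789062, 91.35071563720703) 29.42939567565918 228.08367299721021
[-10.65408673 -15.85952975] -123.89234607897787
```

Request:
jog_arm:
  increments: [0, 0, 0, 29.5, -5, 0, 0, 0, 0, 0, 29.5, -5, 0, 0, 0, 0, 0, 29.5, -5, 0, 0, 0, 0, 0, 29.5, -5, 0, 0, 0, 0, 0, 0, 0, 0, 0, 0, 0, 0, 0, 0, 0, 0]

```text
t: 20.8
ee_pos: [562.8, 206.7, 130.7]
orientation: [-2.607, -1.753, 0.002]
ft_force: [-0.4, -0.2, -5.1]
width: 46.9
grasp_force: 30.0
```

```bash
python3 - <<'E'
from h import *
plan(562.1,207)
E
```

```text
20.8 [562.8 206.7 130.7] psi 67.82 tilt [-0.001  -0.0006] q [ 0.33  0.5   1.75 -0.    0.89  0.72] shift [ 0.  -0.7  0. ] [-0.4 -0.2 -5.1] 46.929977993191855
```

Request:
jog_arm:
  increments: [0, 0, 0, 0, -0.7, 12, 0, 0, 0, 0, 0, 0, 14, 0, 0, 0, 0, 0, 0, 14, 0, 0, 0, 0, 0, 0, 8, 0, 0, 0, 0, 0, 0, 6, 0, 0, 0, 0, 0, 0, 4, 0, 0, 0, 0, 0, 0, 4, 0, 0, 0, 0, 0, 0, 0, 0]

```text
t: 21.8
ee_pos: [562.6, 207.4, 69.1]
orientation: [-2.608, -1.751, 0.0]
ft_force: [-0.4, 0.9, -5.4]
width: 47.4
grasp_force: 30.0
```

Request:
jog_arm:
  increments: [0, 0, 0, 0, 0, 2, 0, 0, 0, 0, 0, 0, 2, 0, 0, 0, 0, 0, 0, 2, 0, 0, 0, 0, 0, 0, 0, 0]

```text
t: 22.3
ee_pos: [562.6, 207.4, 63.0]
orientation: [-2.608, -1.751, 0.001]
ft_force: [-0.2, -0.4, -4.5]
width: 46.8
grasp_force: 30.0
```

Already below the 66 mm at which an unaligned tab would rest, and there is no contact force, so the tab is in the keyway.

Request:
jog_arm:
  increments: [0, 0, 0, 0, 0, 2, 0, 0, 0, 0, 0, 0, 2, 0, 0, 0, 0, 0, 0, 2, 0, 0, 0, 0, 0, 0, 1.5, 0, 0, 0, 0, 0, 0, 0, 0]

```text
t: 22.92
ee_pos: [562.6, 207.4, 55.5]
orientation: [-2.608, -1.751, 0.0]
ft_force: [-0.4, 0.1, -5.1]
width: 47.0
grasp_force: 30.0
```

Request:
jog_arm:
  increments: [0, 0, 0, 0, 0, 1, 0, 0, 0, 0, 0, 0, 0, 0, 0, 0, 0, 0, 0, 0, 75, 0, 0, 0, 0, 0, 0, 75, 0, 0, 0, 0, 0, 0, 75, 0, 0, 0, 0, 0, 0, 75, 0, 0, 0, 0, 0, -10, 75, 0, 0, 0, 0, 0, -25, 75, 0, 0, 0, 0, 0, -35, 75, 0, 0, 0, -20, 0, -35, 75, 0, 0, 0, -40, 0, -20, 75, 0, 0, 0, 0, 0, 0, 75]

```text
t: 24.42
ee_pos: [540.1, 150.5, 182.0]
orientation: [2.609, 1.748, 0.004]
ft_force: [0.4, 0.7, 0.7]
width: 66.1
grasp_force: 0.0
```

```bash
python3 - <<'E'
from h import *
o,P,I=wrist("w5");print(o["t"],o["ee_pos"].round(1),o["ft_force"].round(1))
C=np.array([562.3,206.8]);g=np.hypot(P[...,0]-C[0],P[...,1]-C[1])
m=(g<70)&(g>30)&(P[...,2]>38)&(P[...,2]<72);Q=P[m&(g<60)]
print(len(Q),"plate z",np.median(Q[:,2]),cv2.minEnclosingCircle(P[m&(P[...,2]>44)][:,:2].astype(np.float32)))
A=np.c_[Q[:,:2]-C,np.ones(len(Q))];print(np.linalg.lstsq(A,Q[:,2],rcond=None)[0])
h=P[(g<26)&(g>17)&(P[...,2]>72)&(P[...,2]<98)];print("hub top",np.median(h[:,2]))
b=get_image("scene")
for n in("mug","oil_bottle","sax_neck","clamp_nut","stay_foot"): print(n,[(r["centre"],r["p"]) for r in models.look_for(n,"scene")][:1])
cv2.imwrite("pics/s3.png",b["pixels"])
E
```

```text
24.425 [540.1 150.5 182. ] [0.4 0.7 0.7]
7759 plate z 50.679378252337244 ((562.8114624023438, 205.47479248046875), 65.32752990722656)
[-6.36229796e-04 -1.27717256e-03  5.06734201e+01]
hub top 80.48449636650369
mug [([579.1, -333.5, 74.9], 0.77)]
oil_bottle [([663.2, -169.5, 129.4], 0.83)]
sax_neck [([410.2, -242.8, 33.4], 0.85)]
clamp_nut [([587.2, 408.0, 111.7], 0.96)]
stay_foot [([674.4, 266.9, 129.3], 0.8)]
```

View pics/s3.png

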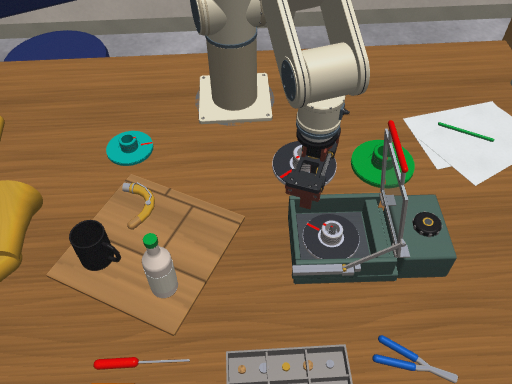

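The guard stands up at (400,190), with the stay's foot near (345,268). The disc is home in the pan at (331,233): its plate top measures 50.7 mm (50 mm expected) and it is level. The bystanders have not moved and the gripper is clear of everything.

```bash
python3 -c "
from workcell import job
print(job.close_job())"
```

```text
the job is handed in; nothing more can be done
None
```

The job is handed in: the guard stands up on its stay, the disc sits flat and fully home on the spindle flange, and the mug, bottle, sax neck and clamp nut were not disturbed; the close call returned no verdict.

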